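# Take the left-hand nut off the inspection spindle

## Task

The steel nut on the inspection spindle has a left-hand (reverse) thread: unscrew it completely, easing it up just as fast as the thread lets it climb, without forcing or jamming it. Lift it clear and set it down gently, flat and the same way up, in the empty compartment of the grey tray, then let go; leave everything else on the bench where it is.

Things in the scene. Friction and masses are not known exactly. Their poses are not given: they have to be found in the camera images.
- nut: Loose plain steel twelve-sided nut, 50 mm across flats, 34 mm high (plus 1.5 mm bevel), about 0.27 kg, open bore 35 mm. Origin: centre of its underside; z up along the bore; its x and y axes are normals of flats, with a flat every 30 degrees. Starts run down on the spindle, resting on the flange. Left-hand thread: clockwise seen from above (yaw decreasing) it climbs; anticlockwise jams it down.
- nut_grip (a point): Point on the nut's axis, 24 mm above its underside: good height to grip it by two opposite flats. A grip of 30 N turns it without slip; fingers fit all round. A light upward pull of 4 to 8 N (its weight included) while turning keeps it climbing freely. Thread play: about 1.5 mm axially, 1 to 2 mm sideways. Let go part-way it stays in the thread, sinking at most by the play.
- stand: Fixed spindle stand: grey cast block 120 x 120 x 40 mm, above it a grey neck and a steel flange 80 mm across whose top, on which the nut rests, is 80 mm above the bench. A dark steel spindle with thick thread ribs (31 mm over the ribs) rises from the flange; it does not turn. Origin: centre of the block's underside, on the spindle axis; z up.
- spindle_top (a point): Centre of the top end of the threaded spindle, 44 mm above the flange top and 124 mm above the bench. The thread is steep and three-start; its climb per turn is not known, so feel for it. The nut comes out of the thread after 3.3 to 4.2 rad of turning, 17 to 20 mm up; by 22 mm above the flange it is free. Several grasps are needed.
- tray: Fixed open grey plastic tray, 160 mm along its x, 225 mm along its y, 30 mm high, walls and floor 5 mm, a full-height divider along its x in the middle making two compartments of 150 x 107 mm. Origin: centre of its underside. The compartment on its -y side holds a sample ring and a pin; the one on its +y side is empty.
- tray_empty (a point): Centre of the floor of the tray's empty compartment (5 mm above the bench), axes as the tray's.
- sample_ring: Bystander: steel ring 42 mm across, 16 mm high, in the tray's other compartment. Origin: centre of underside.
- sample_pin: Bystander: upright steel pin 14 mm across, 34 mm high, in the tray's other compartment. Origin: centre of underside.
- setting_ring: Bystander: steel setting ring 48 mm across, 20 mm high, on the bench between stand and tray. Origin: centre of underside.
- plug_gauge: Bystander: small steel plug gauge standing on its 34 mm disc, 50 mm high, on the bench between stand and tray. Origin: centre of underside.
- gauge_case: Bystander: wooden case 90 x 130 x 35 mm, at the back. Origin: centre of underside.
- oil_jar: Bystander: jar 52 mm across, 75 mm high, at the back. Origin: centre of underside.
- driver: Bystander: screwdriver lying at the back.
- pin_cup: Bystander: dark metal cup 64 mm across, 60 mm high, at the back. Origin: centre of underside.
Mind the look-alikes: they are no part of the job. Leave any yellow look-alike of the nut alone.

How it is judged:
On the way:
1. the nut has been turned up its thread: more than 12 mm above the flange while still round the spindle (z of nut in the frame of stand above 0.092 m and horizontal distance between nut and stand below 0.006 m), for 0.05 s.
At the end, for the whole second after the job is handed in: The nut sits flat (within 0.1 rad) and the same way up on the floor of the tray's empty compartment, wholly between its walls, at rest and let go (x of nut in the frame of tray_empty between -0.055 and 0.055 m and y of nut in the frame of tray_empty between -0.032 and 0.032 m and z of nut in the frame of tray_empty between -0.004 and 0.004 m and angle between nut's own z axis and vertical below 0.1 rad and linear speed of nut below 0.02 m/s and contact force between the fingers and nut below 0.05 N); the robot touches nothing.
It fails at once if nut forced: more than 20 N between the nut and the spindle stand (contact force between nut and stand above 20 N).
It fails at once if nut dropped or pressed into the tray: more than 40 N between the nut and the tray (contact force between nut and tray above 40 N).
It fails at once if another loose thing moved more than 20 mm (distance of any of sample_ring, sample_pin, setting_ring, plug_gauge, gauge_case, oil_jar, driver, pin_cup from where it was at the start of the episode above 0.02 m).
It also fails if it takes over 66 s, if anything falls off the work surface, if the arm or the gripper's body presses on something with over 40 N, if the wrist force passes 120 N, or if a joint passes its speed limit or range.

## Robot

A 6-joint arm with a two-finger parallel gripper is mounted at the origin on the work surface. World frame = base frame: x ahead of the robot, y to its left, z up, the work surface at z = 0. Lengths are in m, angles in rad, forces in N, time in s.
With the tool pointing down it reaches from about 0.35 to 0.925 m from the base axis. Payload 6.4 kg.
Tool frame: the origin (TCP) lies midway between the tips of the shut fingers; the grasp point (between the pads) lies 19 mm behind it; z points along the fingers, x is the direction in which the jaws open and shut, and the axes are right-handed (so a half turn about z gives the same grasp; the last joint's range is limited). The gripper opens to 94 mm and grips with 3 to 60 N. Pads are 16 mm wide; open, the fingers measure 119 mm over their backs; the gripper's body (75 mm by 177 mm) begins 78 mm behind the grasp point.
Start: joints at [1.168, 0.245, 1.558, -0, 1.339, -0.174], TCP at [0.147, 0.633, 0.205] pointing down, gripper open.
Joint ranges: [-3.13, 3.13], [-1.02, 2.26], [0.13, 2.54], [-0.95, 4.09], [0.21, 2.88], [-2.74, 2.74]. Speed limits (rad/s): [2.57, 2.57, 3.14, 3.14, 3.14, 3.14].

## Interface

Orientations are given as [roll, pitch, yaw] about the fixed x, y, z axes, in that order (R = Rz(yaw) Ry(pitch) Rx(roll)).
In Python, from plant import arm gives the robot as it stands. The module is installed in compiled form; this text tells all that it offers.
- The arm moves only by the tool move_arm, never from a script. Its argument "series" is a list of rows, each a list of 7 numbers: the turn, a rotation vector about the tool's x, y, z in rad, then the shift along the tool's x, y, z in m, then the closure, from 0 (fully open) to 1 (shut). A call has 1 to 8 rows; each row shifts and turns the commanded pose from where the row before left it, along the tool's axes as they then stand; what a row does not reach is not made up. A row lasts 1/12 s, in which the tool goes at most 41.7 mm and 7.16 degrees, less where a joint would pass 70% of its speed; a pose out of reach is approached as far as the arm can. A call is refused whole if a number of a shift passes 0.0417 or a number of a turn 0.125, either way. A call with a gripper value outside its range is refused whole. The fingers move at their own pace and stop on an object; "force" is the grip in N (left out, the last holds). Time passes only in rows, so rows that do not move let the fingers close. It gives the time, the measured TCP pose, the force and the opening at its end, in the units of the state.
- arm.get_state(): the state, without advancing time (a new reading comes with each control period).
- arm.read_camera(name): name is "scene" or "top" or "wrist"; returns the picture (480x640x3 uint8, red, green, blue); there is no depth.
- arm.camera_model(name): a dict with "camera_matrix" (3x3 intrinsics, pixels), "k1" (the pictures are not rectified: a ray, as slopes to the right and down, at radius r is drawn at 1 + k1 r^2 times it, then the intrinsics apply), "rvec" (rotation vector, rad) and "tvec" (3), from world to camera coordinates, as OpenCV has them. Camera axes: x right, y down, z forward; pixel columns grow to the right and rows downward; lengths in m; the calibration is good to about 2 mm. A picture is of the moment at which its call begins: read the wrist's pose just before it. camera_model takes no time and is no camera call; for the wrist camera it gives the pose at the moment of the call.
- arm.sign_off(): hands the job in, once; it reports no verdict.
The state is a dict: "time": time; "joint_pos": joint angles; "joint_vel": joint speeds; "joint_torque": joint torques, N m; "ee_pos": TCP position; "orientation": TCP orientation; "force": force on the tool from outside, world axes, zero at the start; "torque": the same for the moment, N m; "gripper_width": finger opening in m.
Only numpy, scipy, OpenCV 4.12 (cv2) and the standard library are available. Lean on these libraries where they do the work, as an engineer would, in place of code of your own. Each camera call takes 0.05 s, during which the arm holds its last target. There are 200 camera calls.

## Working session

There is one attempt and no reset: what is moved stays moved. The work goes in short steps, Python scripts to look and compute and a tool call to move; the robot and the scene stay as the last step left them, time stands still between calls to the robot, and variables do not carry over. Pictures are saved under pics/ and viewed, about 8 in all and at most 12, crops included, and the job is handed in when it is done.

Besides the shell and the picture viewer there is one more tool, called as name(argument=value, ...), one argument or row to a line, values as JSON. move_arm: Moves the arm, as the interface text tells. Its arguments: {"type":"object","properties":{"series":{"type":"array","items":{"type":"array","items":{"type":"number"}}},"force":{"type":"number"}},"required":["series"]}

```bash
mkdir -p pics; cat > h.py <<'E'
import numpy as np, cv2
from plant import arm
def snap(n,f):
    im=arm.read_camera(n); cv2.imwrite('pics/'+f,im[:,:,::-1]); return im
def ray(m,u,v):
    K=np.array(m['camera_matrix'],float);k=m['k1']
    p=np.linalg.inv(K)@[u,v,1]; d=p[:2].copy(); q=d.copy()
    for _ in range(30): q=d/(1+k*(q@q))
    R=cv2.Rodrigues(np.array(m['rvec'],float))[0]; t=np.array(m['tvec'],float).ravel()
    return -R.T@t, R.T@np.array([q[0],q[1],1])
def atz(m,u,v,z):
    c,d=ray(m,u,v); return c+d*(z-c[2])/d[2]
def proj(m,P):
    K=np.array(m['camera_matrix'],float)
    R=cv2.Rodrigues(np.array(m['rvec'],float))[0]; p=R@np.array(P,float)+np.array(m['tvec'],float).ravel()
    q=p[:2]/p[2]; q=q*(1+m['k1']*(q@q)); return (K@[q[0],q[1],1])[:2]
E
python3 - <<'E'
from h import *
print(arm.get_state())
snap('top','top0.png');snap('scene','scene0.png')
for n in('top','scene','wrist'): print(n,arm.camera_model(n), ray(arm.camera_model(n),320,240))
E
```

```text
{'time': 0.0, 'joint_pos': array([ 1.16788020e+00,  2.45789487e-01,  1.55897636e+00, -1.45526251e-05,
        1.33871645e+00, -1.74114634e-01]), 'joint_vel': array([-6.09470538e-04,  5.26070482e-05,  9.65569724e-05, -4.99449484e-04,
        1.42619768e-03,  8.86706997e-04]), 'joint_torque': array([-5.53190166e-04, -4.15837812e+01, -3.14603591e+01,  6.84099644e-02,
        3.34472547e-02, -1.26249306e-04]), 'ee_pos': array([0.14719833, 0.63250519, 0.20438134]), 'orientation': array([-3.14127924e+00,  1.86353015e-03,  1.34199849e+00]), 'force': array([-0.10219559,  0.41693454, -0.79740864]), 'torque': array([ 0.01838615, -0.01546114,  0.0108353 ]), 'gripper_width': 0.09386090995485742}
top {'camera_matrix': array([[586.24557212,   0.        , 314.51353821],
       [  0.        , 586.24557212, 240.71461678],
       [  0.        ,   0.        ,   1.        ]]), 'k1': -0.16839798683953736, 'rvec': array([ 2.1197528 , -2.16666063,  0.18515854]), 'tvec': array([0.02355967, 0.58812796, 1.00331957])} (array([0.42091984, 0.02511629, 1.0841104 ]), array([ 0.16051855, -0.02312042, -0.98680713]))
scene {'camera_matrix': array([[607.56261828,   0.        , 319.68929322],
       [  0.        , 607.56261828, 230.08111045],
       [  0.        ,   0.        ,   1.        ]]), 'k1': -0.02967847506249342, 'rvec': array([ 2.38045621,  0.64867607, -0.21757878]), 'tvec': array([-0.51914288, -0.12563798,  1.22163117])} (array([ 0.87973497, -0.49587424,  0.870547  ]), array([-0.30553384,  0.54116377, -0.7836183 ]))
wrist {'camera_matrix': array([[361.41912424,   0.        , 315.08051098],
       [  0.        , 361.41912424, 239.10261298],
       [  0.        ,   0.        ,   1.        ]]), 'k1': -0.05737536401814528, 'rvec': array([-2.2909512 , -1.81807946, -0.23907482]), 'tvec': array([-0.6498717 , -0.02749624,  0.38996601])} (array([0.07484002, 0.6504923 , 0.38265062]), array([ 0.25869976, -0.04797409, -0.96486495]))
```

View pics/top0.png

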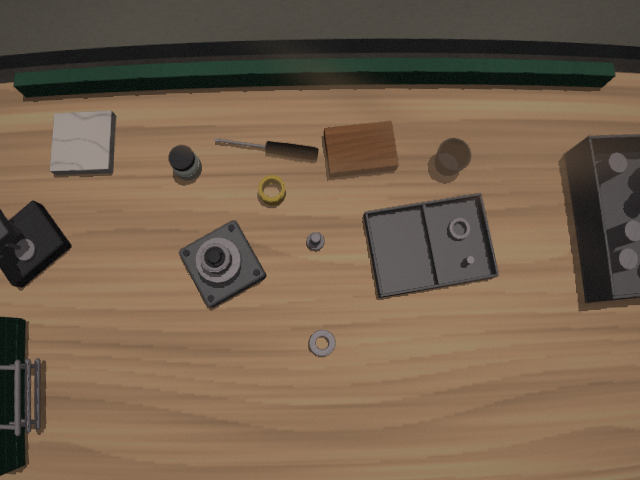

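View pics/scene0.png

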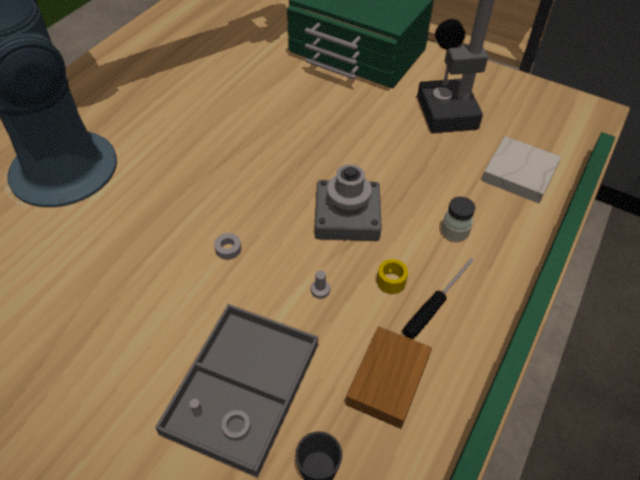

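The top view shows the nut and spindle around (215,258) and the tray's corners near (365,212), (480,196), (496,272) and (379,296). The empty compartment is the left one. The yellow look-alike is at (271,190). I'll enlarge both areas.

```bash
python3 - <<'E'
from h import *
t=cv2.imread('pics/top0.png');s=cv2.imread('pics/scene0.png')
a=cv2.resize(t[215:310,175:270],(400,400),interpolation=3)
b=cv2.resize(s[150:245,305:400],(400,400),interpolation=3)
g=np.hstack([a,b]); g=np.clip(g*1.7,0,255).astype(np.uint8); cv2.imwrite('pics/crop1.png',g)
m=arm.camera_model('top')
for n,u,v,z in[('spin',214,257,.124),('b1',180,254,.04),('b2',236,221,.04),('b3',265,269,.04),('b4',209,307,.04)]: print(n,atz(m,u,v,z).round(4))
for n,u,v,z in[('tA',365,212,.03),('tB',480,196,.03),('tC',496,272,.03),('tD',379,296,.03),('plug',315,237,.05),('ring',322,343,.02),('yel',271,188,.03)]: print(n,atz(m,u,v,z).round(4))
E
```

```text
spin [0.5523 0.1789 0.124 ]
b1 [0.5704 0.2545 0.04  ]
b2 [0.629  0.1524 0.04  ]
b3 [0.5402 0.1004 0.04  ]
b4 [0.474  0.2013 0.04  ]
tA [ 0.6429 -0.0837  0.03  ]
tB [ 0.6698 -0.3022  0.03  ]
tC [ 0.5258 -0.3227  0.03  ]
tD [ 0.4879 -0.1035  0.03  ]
plug [0.5948 0.0097 0.05  ]
ring [0.4064 0.0011 0.02  ]
yel [0.6918 0.0887 0.03  ]
```

View pics/crop1.png

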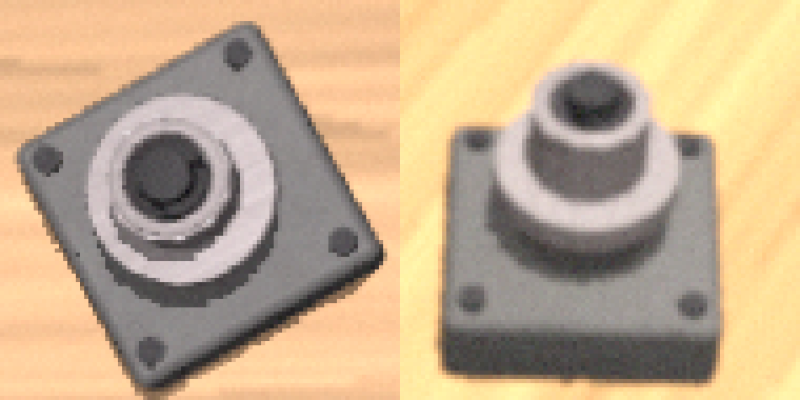

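The block corners average to (0.553, 0.177), which agrees with the spindle top at (0.552, 0.179). Next I'll move above it at the same height.

move_arm(
  series=[
    [0,0,0,-0.0219,0.0312,0,0],
    [0,0,0,-0.0219,0.0312,0,0],
    [0,0,0,-0.0219,0.0312,0,0],
    [0,0,0,-0.0219,0.0312,0,0],
    [0,0,0,-0.0219,0.0312,0,0],
    [0,0,0,-0.0219,0.0312,0,0],
    [0,0,0,-0.0219,0.0312,0,0],
    [0,0,0,-0.0219,0.0312,0,0],
  ],
)

```text
time: 0.77
ee_pos: [0.3514, 0.4041, 0.2051]
orientation: [-3.141, 0.0, 1.342]
force: [0.5, 0.9, 1.1]
gripper_width: 0.0939
```

move_arm(
  series=[
    [0,0,0,-0.0219,0.0312,0,0],
    [0,0,0,-0.0219,0.0312,0,0],
    [0,0,0,-0.0219,0.0312,0,0],
    [0,0,0,-0.0219,0.0312,0,0],
    [0,0,0,-0.0219,0.0312,0,0],
    [0,0,0,-0.0219,0.0312,0,0],
    [0,0,0,-0.0219,0.0312,0,0],
    [0,0,0,-0.0219,0.0312,0,0],
  ],
)

```text
time: 1.43
ee_pos: [0.5548, 0.1769, 0.205]
orientation: [-3.141, 0.0, 1.342]
force: [-0.1, -0.4, -0.2]
gripper_width: 0.0938
```

move_arm(
  series=[
    [0,0,-0.12,0,0,0,0],
    [0,0,-0.12,0,0,0,0],
    [0,0,-0.12,0,0,0,0],
    [0,0,-0.12,0,0,0,0],
    [0,0,-0.12,0,0,0,0],
    [0,0,-0.12,0,0,0,0],
    [0,0,-0.12,0,0,0,0],
    [0,0,-0.12,0,0,0,0],
  ],
)

```text
time: 2.1
ee_pos: [0.5538, 0.1785, 0.2049]
orientation: [-3.141, -0.001, 2.308]
force: [0.3, -0.6, -0.1]
gripper_width: 0.0942
```

move_arm(
  series=[
    [0,0,-0.12,0,0,0,0],
    [0,0,-0.12,0,0,0,0],
    [0,0,-0.12,0,0,0,0],
    [0,0,-0.12,0,0,0,0],
    [0,0,-0.05,0,0,0,0],
    [0,0,0,0,0,0,0],
    [0,0,0,0,0,0,0],
  ],
)

```text
time: 2.68
ee_pos: [0.5539, 0.1785, 0.205]
orientation: [-3.141, -0.001, 2.83]
force: [-0.2, -0.0, -0.1]
gripper_width: 0.0943
```

```bash
python3 - <<'E'
from h import *
import pickle
s=arm.get_state();m=arm.camera_model('wrist');pickle.dump(m,open('m1.pkl','wb'))
im=snap('wrist','w1.png')
print(s)
print(proj(m,(.553,.178,.124)),proj(m,(.553,.178,.1155)))
u,v=proj(m,(.553,.178,.1155)).astype(int)
c=im[max(0,v-75):v+75,max(0,u-100):u+100][:,:,::-1]; print(max(0,u-100),max(0,v-75))
cv2.imwrite('pics/w1c.png',np.clip(cv2.resize(c,None,fx=4,fy=4,interpolation=2)*1.5,0,255).astype(np.uint8))
E
```

```text
{'time': 2.6833, 'joint_pos': array([ 1.17103387e-01,  8.84589748e-02,  1.73555392e+00,  4.04460944e-07,
        1.31835856e+00, -2.71334491e+00]), 'joint_vel': array([ 0.00147027, -0.00144781, -0.00388917, -0.00105124,  0.00029757,
        0.00328668]), 'joint_torque': array([-4.49797399e-04, -3.49372780e+01, -3.12605596e+01, -7.26477848e-02,
        1.72434887e-02, -5.16794622e-02]), 'ee_pos': array([0.55388007, 0.17853595, 0.20503936]), 'orientation': array([-3.14126959e+00, -7.08633652e-04,  2.83044808e+00]), 'force': array([-0.23123194, -0.02208023, -0.06643234]), 'torque': array([0.07202665, 0.0549351 , 0.0245089 ]), 'gripper_width': 0.0943395429147491}
[317.36437627 244.39285745] [317.29242355 241.35792726]
217 166
```

View pics/w1c.png

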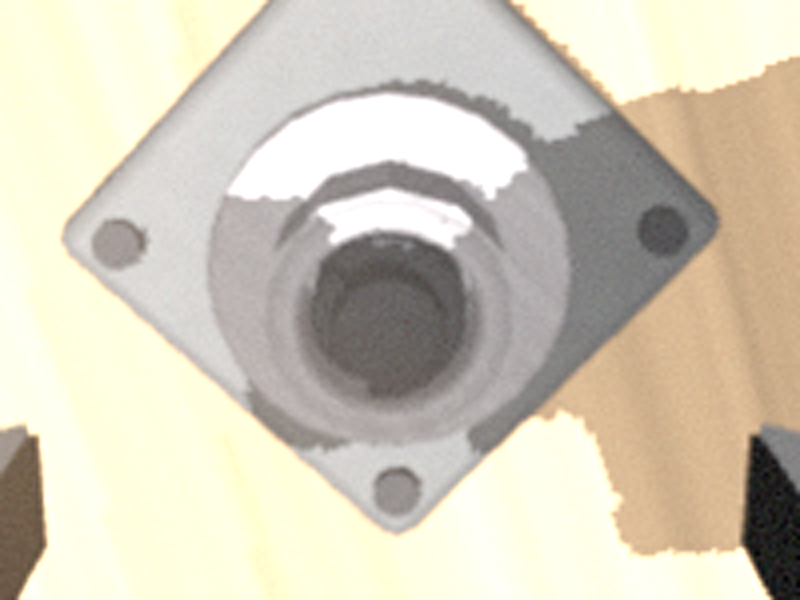

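The nut is almost central in the image, with a vertex pointing up, so its flats sit about 15° off the jaw axis. I'll turn +0.26, come closer and measure it properly.

move_arm(
  series=[
    [0,0,0.12,0,0,0.02,0],
    [0,0,0.12,0,0,0.02,0],
    [0,0,0.02,0,0,0.015,0],
    [0,0,0,0,0,0,0],
    [0,0,0,0,0,0,0],
  ],
)

```text
time: 3.15
ee_pos: [0.5536, 0.1785, 0.1498]
orientation: [-3.14, -0.001, 2.572]
force: [-0.4, -0.2, 0.1]
gripper_width: 0.0941
```

```bash
python3 - <<'E'
from h import *
import pickle
m1=pickle.load(open('m1.pkl','rb')); print('old',atz(m1,314.2,244,.1155))
s=arm.get_state();m=arm.camera_model('wrist');pickle.dump(m,open('m2.pkl','wb'))
im=snap('wrist','w2.png')
print(s['time'],s['ee_pos'],s['orientation'])
print(proj(m,(.553,.178,.124)),proj(m,(.553,.178,.1155)))
u,v=proj(m,(.553,.178,.1155)).astype(int)
c=im[v-60:v+60,u-80:u+80][:,:,::-1]; print(u-80,v-60)
c=cv2.resize(c,None,fx=5,fy=5,interpolation=2); c=(255*(c/255.)**.6).astype(np.uint8)
cv2.imwrite('pics/w2c.png',c)
E
```

```text
old [0.55591048 0.17927952 0.1155    ]
3.15 [0.55357732 0.17850046 0.14978022] [-3.14039332e+00 -1.46287843e-03  2.57218644e+00]
[316.73264068 269.50555259] [316.65526773 264.845243  ]
236 204
```

View pics/w2c.png

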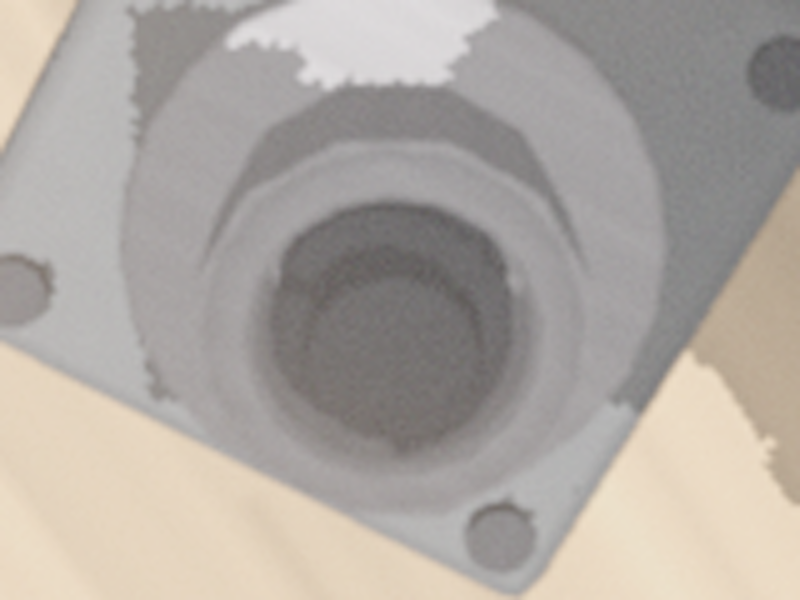

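The wrist view shows the nut's top face centred at crop (394,327), which is pixel (314.8, 269.4). Its upper flat is level in the image, so the jaws line up with a pair of flats.

```bash
python3 - <<'E'
from h import *
import pickle
m=pickle.load(open('m2.pkl','rb'))
for n,u,v,z in [('nut',314.8,269.4,.115),('spindle',236+392/5,204+358/5,.124),('flange',236+393/5,204+(-8+530)/2/5,.08)]: print(n,atz(m,u,v,z).round(4))
mt=arm.camera_model('top'); print('top spin',atz(mt,175+163/4.21,215+172/4.21,.124),'nut',atz(mt,175+168/4.21,215+183/4.21,.115),'fl',atz(mt,175+183/4.21,215+189/4.21,.08))
ms=arm.camera_model('scene'); print('scene spin',atz(ms,305+185/4.21,150+96/4.21,.124),'fl',atz(ms,305+189/4.21,150+(87+229)/2/4.21,.08))
# check flat line angle in world from two rim points
a=atz(m,236+340/5,204+143/5,.115);b=atz(m,236+460/5,204+143/5,.115);d=b-a;print(np.arctan2(d[1],d[0]), np.linalg.norm(d))
E
```

```text
nut [0.5557 0.1801 0.115 ]
spindle [0.5563 0.1805 0.124 ]
flange [0.5572 0.1821 0.08  ]
top spin [0.55418421 0.17939909 0.124     ] nut [0.55098435 0.1788292  0.115     ] fl [0.55307092 0.1781572  0.08      ]
scene spin [0.55707538 0.1729005  0.124     ] fl [0.55714142 0.18073931 0.08      ]
2.571302587449547 0.014578328345403234
```

Three wrist readings agree on about (0.556, 0.180). I'll shift there, descend to TCP z ≈ 0.086 and part-close the fingers.

move_arm(
  series=[
    [0,0,0,-0.001,0.0025,0.015,0],
    [0,0,0,0,0,0.02,0],
    [0,0,0,0,0,0.02,0],
    [0,0,0,0,0,0.0085,0.2],
    [0,0,0,0,0,0,0.4],
    [0,0,0,0,0,0,0.42],
    [0,0,0,0,0,0,0.42],
  ],
  force=3,
)

```text
time: 3.78
ee_pos: [0.5577, 0.1803, 0.0889]
orientation: [3.14, 0.002, 2.572]
force: [0.6, -0.6, -0.2]
gripper_width: 0.0707
```

move_arm(
  series=[
    [0,0,0,0,0,0,0.47],
    [0,0,0,0,0,0,0.5],
    [0,0,0,0,0,0,0.5],
    [0,0,0,0,0,0,0.5],
  ],
  force=3,
)

```text
time: 4.12
ee_pos: [0.5567, 0.1803, 0.0878]
orientation: [3.141, 0.0, 2.572]
force: [-0.8, 0.4, 3.4]
gripper_width: 0.0501
```

```bash
cat > st.py <<'E'
from h import *
s=arm.get_state();y=s['orientation'][2];c,n=np.cos(y),np.sin(y);f=s['force'];t=s['torque']
print('t',s['time'],'pos',s['ee_pos'].round(5),'yaw',round(y,4),'w',round(s['gripper_width'],5))
print('tool F x,y',round(f[0]*c+f[1]*n,2),round(f[0]*n-f[1]*c,2),'Fz',round(f[2],2),'torque',t.round(3),'j6',round(s['joint_pos'][5],3))
E
python3 st.py
```

```text
t 4.1167 pos [0.55666 0.1803  0.08778] yaw 2.5719 w 0.05007
tool F x,y 0.89 -0.05 Fz 3.42 torque [ 0.149  0.237 -0.026] j6 -2.453
```

move_arm(
  series=[
    [0,0,0,0,0,0,0.5],
    [0,0,0,0,0,0,0.5],
    [0,0,0,0,0,0,0.5],
  ],
)

```text
time: 4.37
ee_pos: [0.5566, 0.1804, 0.0875]
orientation: [3.141, 0.0, 2.572]
force: [-1.5, 1.1, 5.2]
gripper_width: 0.0497
```

```bash
python3 st.py
```

```text
t 4.3667 pos [0.55665 0.18035 0.08754] yaw 2.572 w 0.04968
tool F x,y 1.86 0.15 Fz 5.17 torque [ 0.251  0.332 -0.036] j6 -2.453
```

move_arm(
  series=[
    [0,0,0,0.0005,0,-0.001,0.5],
    [0,0,0,0,0,0,0.5],
    [0,0,0,0,0,0,0.5],
  ],
)

```text
time: 4.62
ee_pos: [0.5556, 0.1803, 0.0875]
orientation: [-3.141, -0.0, 2.572]
force: [-0.8, 0.2, 0.6]
gripper_width: 0.0502
```

```bash
python3 st.py
```

```text
t 4.6167 pos [0.55561 0.18032 0.08751] yaw 2.572 w 0.05019
tool F x,y 0.74 -0.24 Fz 0.55 torque [0.085 0.078 0.04 ] j6 -2.452
```

move_arm(
  series=[
    [0,0,0,0.0002,0,0,0.52],
    [0,0,0,0,0,0,0.52],
    [0,0,0,0,0,0,0.52],
  ],
  force=30,
)

```text
time: 4.87
ee_pos: [0.5555, 0.1804, 0.0875]
orientation: [-3.141, -0.0, 2.572]
force: [-0.2, 0.2, -1.2]
gripper_width: 0.0495
```

```bash
python3 st.py
```

```text
t 4.8667 pos [0.55553 0.18037 0.08752] yaw 2.5719 w 0.04952
tool F x,y 0.23 0.08 Fz -1.21 torque [-0.013 -0.01  -0.002] j6 -2.452
```

move_arm(
  series=[
    [0,0,0.03,0,0,-0.0004,0.52],
    [0,0,0.03,0,0,-0.0004,0.52],
    [0,0,0.03,0,0,-0.0004,0.52],
    [0,0,0.03,0,0,-0.0003,0.52],
    [0,0,0,0,0,0,0.52],
  ],
)

```text
time: 5.28
ee_pos: [0.5552, 0.1805, 0.0888]
orientation: [-3.141, -0.001, 2.451]
force: [0.4, 0.4, -2.3]
gripper_width: 0.0498
```

```bash
python3 st.py
```

```text
t 5.2833 pos [0.55523 0.18048 0.08885] yaw 2.4515 w 0.04978
tool F x,y -0.08 0.53 Fz -2.32 torque [ 0.089  0.022 -0.039] j6 -2.331
```

move_arm(
  series=[
    [0,0,0.04,0,0,-0.0004,0.52],
    [0,0,0.04,0,0,-0.0003,0.52],
    [0,0,0.04,0,0,-0.0003,0.52],
    [0,0,0.04,0,0,-0.0002,0.52],
    [0,0,0,0,0,0,0.52],
  ],
)

```text
time: 5.7
ee_pos: [0.5551, 0.1805, 0.0899]
orientation: [-3.14, -0.001, 2.292]
force: [0.1, 0.5, -3.7]
gripper_width: 0.0495
```

```bash
python3 st.py
```

```text
t 5.7 pos [0.55512 0.18046 0.08993] yaw 2.292 w 0.04953
tool F x,y 0.31 0.45 Fz -3.74 torque [0.058 0.085 0.015] j6 -2.172
```

move_arm(
  series=[
    [0,0,0.05,0,0,-0.0003,0.52],
    [0,0,0.05,0,0,-0.0003,0.52],
    [0,0,0.05,0,0,-0.0003,0.52],
    [0,0,0.05,0,0,-0.0003,0.52],
    [0,0,0.05,0,0,-0.0003,0.52],
    [0,0,0.05,0,0,-0.0003,0.52],
  ],
)

```text
time: 6.2
ee_pos: [0.5548, 0.1804, 0.0915]
orientation: [-3.14, -0.001, 1.991]
force: [-0.6, -0.3, -4.3]
gripper_width: 0.0497
```

```bash
python3 st.py
```

```text
t 6.2 pos [0.55483 0.18039 0.09145] yaw 1.9913 w 0.04968
tool F x,y -0.05 -0.64 Fz -4.34 torque [ 0.004  0.055 -0.017] j6 -1.871
```

move_arm(
  series=[
    [0,0,0.05,0,0,-0.0003,0.52],
    [0,0,0.05,0,0,-0.0002,0.52],
    [0,0,0.05,0,0,-0.0003,0.52],
    [0,0,0.05,0,0,-0.0002,0.52],
    [0,0,0.05,0,0,-0.0003,0.52],
    [0,0,0.05,0,0,-0.0003,0.52],
    [0,0,0.05,0,0,-0.0002,0.52],
    [0,0,0.05,0,0,-0.0003,0.52],
  ],
)

```text
time: 6.87
ee_pos: [0.5546, 0.1804, 0.0933]
orientation: [-3.139, 0.0, 1.591]
force: [-0.3, -0.4, -5.5]
gripper_width: 0.0497
```

```bash
python3 st.py
```

```text
t 6.8667 pos [0.55456 0.18042 0.09334] yaw 1.5913 w 0.04972
tool F x,y -0.36 -0.31 Fz -5.47 torque [0.01  0.162 0.05 ] j6 -1.471
```

move_arm(
  series=[
    [0,0,0.05,0,0,-0.0002,0.52],
    [0,0,0.05,0,0,-0.0002,0.52],
    [0,0,0.05,0,0,-0.0003,0.52],
    [0,0,0.05,0,0,-0.0002,0.52],
    [0,0,0.05,0,0,-0.0002,0.52],
    [0,0,0.05,0,0,-0.0002,0.52],
    [0,0,0.05,0,0,-0.0003,0.52],
    [0,0,0.05,0,0,-0.0002,0.52],
  ],
)

```text
time: 7.53
ee_pos: [0.5545, 0.1805, 0.0951]
orientation: [-3.139, 0.001, 1.191]
force: [0.6, -0.0, -4.7]
gripper_width: 0.0497
```

```bash
python3 st.py
```

```text
t 7.5333 pos [0.55451 0.1805  0.09509] yaw 1.1913 w 0.04972
tool F x,y 0.17 0.53 Fz -4.67 torque [-0.022  0.128  0.014] j6 -1.071
```

move_arm(
  series=[
    [0,0,0.05,0,0,-0.0003,0.52],
    [0,0,0.05,0,0,-0.0002,0.52],
    [0,0,0.05,0,0,-0.0002,0.52],
    [0,0,0.05,0,0,-0.0003,0.52],
    [0,0,0.05,0,0,-0.0002,0.52],
    [0,0,0.05,0,0,-0.0002,0.52],
    [0,0,0.05,0,0,-0.0003,0.52],
    [0,0,0.05,0,0,-0.0002,0.52],
  ],
)

```text
time: 8.2
ee_pos: [0.5546, 0.1805, 0.097]
orientation: [-3.14, 0.002, 0.791]
force: [-0.7, 0.2, -4.0]
gripper_width: 0.0493
```

move_arm(
  series=[
    [0,0,0.05,0,0,-0.0002,0.52],
    [0,0,0.05,0,0,-0.0002,0.52],
    [0,0,0.05,0,0,-0.0003,0.52],
    [0,0,0.05,0,0,-0.0002,0.52],
    [0,0,0.05,0,0,-0.0002,0.52],
    [0,0,0.05,0,0,-0.0003,0.52],
    [0,0,0.05,0,0,-0.0002,0.52],
    [0,0,0.05,0,0,-0.0002,0.52],
  ],
)

```text
time: 8.87
ee_pos: [0.5548, 0.1805, 0.099]
orientation: [-3.141, 0.002, 0.391]
force: [0.1, -0.1, -4.4]
gripper_width: 0.0495
```

```bash
python3 st.py
```

```text
t 8.8667 pos [0.55484 0.18051 0.09904] yaw 0.3913 w 0.04946
tool F x,y 0.05 0.14 Fz -4.36 torque [-0.048  0.085 -0.05 ] j6 -0.271
```

move_arm(
  series=[
    [0,0,0.05,0,0,-0.0003,0.52],
    [0,0,0.05,0,0,-0.0002,0.52],
    [0,0,0.05,0,0,-0.0003,0.52],
    [0,0,0.05,0,0,-0.0002,0.52],
    [0,0,0.05,0,0,-0.0003,0.52],
    [0,0,0.05,0,0,-0.0002,0.52],
    [0,0,0.05,0,0,-0.0003,0.52],
    [0,0,0.05,0,0,-0.0002,0.52],
  ],
)

```text
time: 9.53
ee_pos: [0.5548, 0.1805, 0.101]
orientation: [3.141, 0.002, -0.009]
force: [0.1, 0.7, -5.2]
gripper_width: 0.0497
```

move_arm(
  series=[
    [0,0,0.05,0,0,-0.0003,0.52],
    [0,0,0.05,0,0,-0.0002,0.52],
    [0,0,0.05,0,0,-0.0003,0.52],
    [0,0,0.05,0,0,-0.0002,0.52],
    [0,0,0.05,0,0,-0.0003,0.52],
    [0,0,0.05,0,0,-0.0002,0.52],
    [0,0,0.05,0,0,-0.0003,0.52],
    [0,0,0.05,0,0,-0.0002,0.52],
  ],
)

```text
time: 10.2
ee_pos: [0.5548, 0.1805, 0.103]
orientation: [3.141, 0.002, -0.409]
force: [-0.0, 0.4, -4.4]
gripper_width: 0.0499
```

```bash
python3 st.py
```

```text
t 10.2 pos [0.55485 0.18049 0.10301] yaw -0.4087 w 0.0499
tool F x,y -0.18 -0.4 Fz -4.39 torque [-0.069  0.133  0.004] j6 0.529
```

move_arm(
  series=[
    [0,0,0.05,0,0,-0.0003,0.52],
    [0,0,0.05,0,0,-0.0002,0.52],
    [0,0,0.05,0,0,-0.0003,0.52],
    [0,0,0.05,0,0,-0.0002,0.52],
    [0,0,0.05,0,0,-0.0003,0.52],
    [0,0,0.05,0,0,-0.0002,0.52],
    [0,0,0.05,0,0,-0.0003,0.52],
    [0,0,0.05,0,0,-0.0002,0.52],
  ],
)

```text
time: 10.87
ee_pos: [0.5548, 0.1805, 0.1049]
orientation: [3.14, 0.001, -0.809]
force: [0.3, 0.7, -5.9]
gripper_width: 0.0496
```

move_arm(
  series=[
    [0,0,0.05,0,0,-0.0003,0.52],
    [0,0,0.05,0,0,-0.0002,0.52],
    [0,0,0.05,0,0,-0.0003,0.52],
    [0,0,0.05,0,0,-0.0002,0.52],
    [0,0,0.05,0,0,-0.0003,0.52],
    [0,0,0.05,0,0,-0.0002,0.52],
    [0,0,0.05,0,0,-0.0003,0.52],
    [0,0,0.05,0,0,-0.0002,0.52],
  ],
)

```text
time: 11.53
ee_pos: [0.5551, 0.1805, 0.1073]
orientation: [3.14, 0.0, -1.209]
force: [-0.6, -1.0, -2.6]
gripper_width: 0.0496
```

```bash
python3 st.py
```

```text
t 11.5333 pos [0.55509 0.18047 0.10727] yaw -1.2087 w 0.04956
tool F x,y 0.72 0.88 Fz -2.6 torque [-0.003  0.224 -0.009] j6 1.329
```

move_arm(
  series=[
    [0,0,0.05,0,0,-0.0003,0.52],
    [0,0,0.05,0,0,-0.0003,0.52],
    [0,0,0.05,0,0,-0.0003,0.52],
    [0,0,0.05,0,0,-0.0003,0.52],
    [0,0,0.05,0,0,-0.0003,0.52],
    [0,0,0.05,0,0,-0.0003,0.52],
    [0,0,0.05,0,0,-0.0003,0.52],
    [0,0,0.05,0,0,-0.0003,0.52],
  ],
)

```text
time: 12.2
ee_pos: [0.5555, 0.1805, 0.1102]
orientation: [3.141, -0.0, -1.609]
force: [0.1, 0.4, -2.1]
gripper_width: 0.0499
```

move_arm(
  series=[
    [0,0,0,0,0,-0.0006,0.52],
    [0,0,0,0,0,-0.0006,0.52],
    [0,0,0,0,0,0,0.52],
  ],
)

```text
time: 12.45
ee_pos: [0.5558, 0.1805, 0.1117]
orientation: [-3.142, 0.0, -1.606]
force: [0.3, -0.0, -1.8]
gripper_width: 0.0497
```

```bash
python3 st.py
```

```text
t 12.45 pos [0.55577 0.18052 0.11171] yaw -1.6063 w 0.04975
tool F x,y -0.01 -0.26 Fz -1.78 torque [-0.028  0.161  0.023] j6 1.726
```

The nut is free: Fz is its weight alone, and it is 24 mm above the flange. I'll lift it clear and carry it to the tray.

move_arm(
  series=[
    [0,0,0,0,0,-0.002,0.52],
    [0,0,0,0,0,-0.004,0.52],
    [0,0,0,0,0,-0.006,0.52],
    [0,0,0,0,0,-0.008,0.52],
    [0,0,0,0,0,-0.008,0.52],
    [0,0,0,0,0,-0.008,0.52],
    [0,0,0,0,0,-0.006,0.52],
    [0,0,0,0,0,-0.003,0.52],
  ],
)

```text
time: 13.12
ee_pos: [0.5565, 0.1807, 0.1584]
orientation: [-3.139, 0.0, -1.608]
force: [-0.6, -0.3, -2.6]
gripper_width: 0.0501
```

move_arm(
  series=[
    [0,0,0,0.012,-0.001,0,0.52],
    [0,0,0,0.022,-0.002,0,0.52],
    [0,0,0,0.027,-0.002,0,0.52],
    [0,0,0,0.027,-0.002,0,0.52],
    [0,0,0,0.027,-0.002,0,0.52],
    [0,0,0,0.027,-0.002,0,0.52],
    [0,0,0,0.027,-0.002,0,0.52],
    [0,0,0,0.027,-0.003,0,0.52],
  ],
)

```text
time: 13.78
ee_pos: [0.5637, -0.018, 0.1562]
orientation: [3.141, -0.0, -1.608]
force: [0.9, -0.6, -2.7]
gripper_width: 0.0499
```

move_arm(
  series=[
    [0,0,0,0.027,-0.003,0,0.52],
    [0,0,0,0.027,-0.003,0,0.52],
    [0,0,0,0.027,-0.002,0,0.52],
    [0,0,0,0.025,-0.002,0,0.52],
    [0,0,0,0.018,-0.001,0,0.52],
    [0,0,0,0.011,-0.001,0,0.52],
    [0,0,0,0,0,0,0.52],
  ],
)

```text
time: 14.37
ee_pos: [0.571, -0.1536, 0.1563]
orientation: [3.141, -0.0, -1.611]
force: [-0.3, -0.5, -2.3]
gripper_width: 0.0499
```

move_arm(
  series=[
    [0,0,-0.1,0,0,0,0.52],
    [0,0,-0.12,0,0,0,0.52],
    [0,0,-0.12,0,0,0,0.52],
    [0,0,-0.12,0,0,0,0.52],
    [0,0,-0.12,0,0,0,0.52],
    [0,0,-0.12,0,0,0,0.52],
    [0,0,-0.12,0,0,0,0.52],
    [0,0,-0.12,0,0,0,0.52],
  ],
)

```text
time: 15.03
ee_pos: [0.5711, -0.15, 0.1563]
orientation: [-3.141, 0.001, -0.661]
force: [1.0, 0.5, -1.5]
gripper_width: 0.0502
```

move_arm(
  series=[
    [0,0,-0.12,0,0,0,0.52],
    [0,0,-0.12,0,0,0,0.52],
    [0,0,-0.12,0,0,0,0.52],
    [0,0,-0.12,0,0,0,0.52],
    [0,0,-0.12,0,0,0,0.52],
    [0,0,-0.12,0,0,0,0.52],
    [0,0,-0.07,0,0,0,0.52],
    [0,0,0,0,0,0,0.52],
  ],
)

```text
time: 15.7
ee_pos: [0.5711, -0.1501, 0.1564]
orientation: [-3.141, 0.001, 0.124]
force: [-0.1, -0.0, -2.3]
gripper_width: 0.0497
```

```bash
python3 st.py; python3 - <<'E'
from h import *
import pickle
m=arm.camera_model('wrist');pickle.dump(m,open('m3.pkl','wb'))
snap('wrist','w3.png')
for p in [(.6429,-.0837,.03),(.4879,-.1035,.03),(.5725,-.1517,.005)]: print(proj(m,p))
E
```

```text
t 15.7 pos [ 0.57113 -0.15013  0.15636] yaw 0.1243 w 0.04966
tool F x,y -0.06 -0.0 Fz -2.28 torque [-0.079  0.095  0.011] j6 -0.573
[409.02931752 165.87617128]
[221.36708039 166.50695258]
[315.03833136 227.69541679]
```

View pics/w3.png

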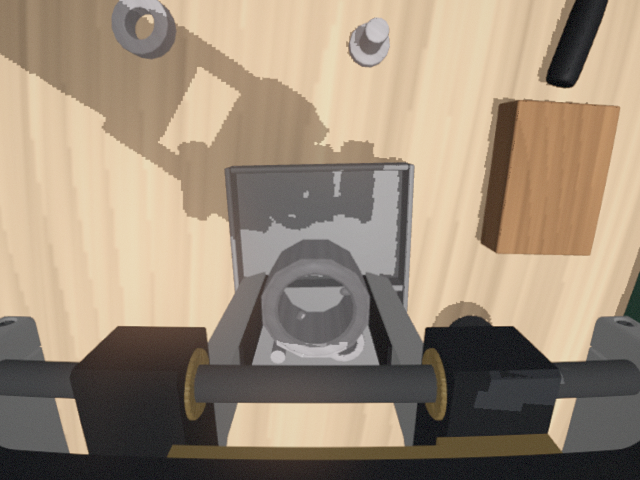

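The tray corners are at (413,163) and (226,167), about 4 px right of prediction, so I'll shift +4 mm along x. Nothing is in the compartment below the nut.

move_arm(
  series=[
    [0,0,0,0.002,0,0.01,0.52],
    [0,0,0,0.002,0,0.022,0.52],
    [0,0,0,0,0,0.025,0.52],
    [0,0,0,0,0,0.025,0.52],
    [0,0,0,0,0,0.022,0.52],
    [0,0,0,0,0,0.016,0.52],
    [0,0,0,0,0,0.01,0.52],
    [0,0,0,0,0,0.004,0.52],
  ],
)

```text
time: 16.42
ee_pos: [0.574, -0.1499, 0.0202]
orientation: [-3.14, 0.003, 0.121]
force: [-0.2, -1.3, -1.9]
gripper_width: 0.05
```

move_arm(
  series=[
    [0,0,0,0,0,0.001,0.52],
    [0,0,0,0,0,0.001,0.52],
    [0,0,0,0,0,0.001,0.52],
    [0,0,0,0,0,0.001,0.52],
    [0,0,0,0,0,0,0.52],
  ],
)

```text
time: 16.83
ee_pos: [0.5758, -0.151, 0.0193]
orientation: [3.141, -0.001, 0.122]
force: [-0.8, -0.5, -2.1]
gripper_width: 0.0502
```

```bash
python3 st.py
```

```text
t 16.8333 pos [ 0.57582 -0.15101  0.01933] yaw 0.1219 w 0.05019
tool F x,y -0.83 0.42 Fz -2.11 torque [-0.063  0.073  0.011] j6 -0.569
```

move_arm(
  series=[
    [0,0,0,0,0,0.001,0.52],
    [0,0,0,0,0,0.001,0.52],
    [0,0,0,0,0,0.001,0.52],
    [0,0,0,0,0,0.001,0.52],
    [0,0,0,0,0,0.001,0.52],
    [0,0,0,0,0,0,0.52],
  ],
)

```text
time: 17.33
ee_pos: [0.5752, -0.1507, 0.0133]
orientation: [-3.141, 0.0, 0.122]
force: [-1.0, -0.1, -2.0]
gripper_width: 0.0497
```

move_arm(
  series=[
    [0,0,0,0,0,0.0005,0.52],
    [0,0,0,0,0,0.0005,0.52],
    [0,0,0,0,0,0.0005,0.52],
    [0,0,0,0,0,0,0.52],
    [0,0,0,0,0,0,0.52],
  ],
)

```text
time: 17.75
ee_pos: [0.5755, -0.1509, 0.0125]
orientation: [3.141, -0.0, 0.122]
force: [-1.9, 0.7, 1.0]
gripper_width: 0.0499
```

```bash
python3 st.py
```

```text
t 17.75 pos [ 0.5755  -0.15086  0.01253] yaw 0.1221 w 0.0499
tool F x,y -1.75 -0.95 Fz 0.97 torque [0.035 0.338 0.009] j6 -0.569
```

The nut touched down at TCP z = 0.0125, as predicted, and now rests on the floor. Next I'll open part-way and retract straight up.

move_arm(
  series=[
    [0,0,0,0,0,0,0.46],
    [0,0,0,0,0,0,0.4],
    [0,0,0,0,0,0,0.3],
    [0,0,0,0,0,0,0.25],
    [0,0,0,0,0,0,0.25],
    [0,0,0,0,0,0,0.25],
  ],
)

```text
time: 18.25
ee_pos: [0.5754, -0.1508, 0.0122]
orientation: [3.142, -0.0, 0.122]
force: [0.1, -0.0, 0.4]
gripper_width: 0.0707
```

move_arm(
  series=[
    [0,0,0,0,0,-0.005,0.25],
    [0,0,0,0,0,-0.015,0.25],
    [0,0,0,0,0,-0.025,0.25],
    [0,0,0,0,0,-0.03,0.25],
    [0,0,0,0,0,-0.03,0.25],
    [0,0,0,0,0,-0.025,0.25],
    [0,0,0,0,0,-0.01,0.25],
    [0,0,0,0,0,0,0.25],
  ],
)

```text
time: 18.92
ee_pos: [0.5772, -0.1516, 0.1556]
orientation: [3.138, -0.005, 0.122]
force: [0.1, -0.1, 0.1]
gripper_width: 0.07
```

```bash
python3 st.py; python3 - <<'E'
from h import *
a=snap('wrist','w4.png');b=snap('top','top4.png')
cv2.imwrite('pics/end.png',np.hstack([cv2.resize(a,(400,300)),b[60:360,150:550]])[:,:,::-1])
E
```

```text
t 18.9167 pos [ 0.5772  -0.15159  0.15557] yaw 0.122 w 0.06997
tool F x,y 0.09 0.11 Fz 0.12 torque [-0.074  0.014  0.034] j6 -0.569
```

View pics/end.png

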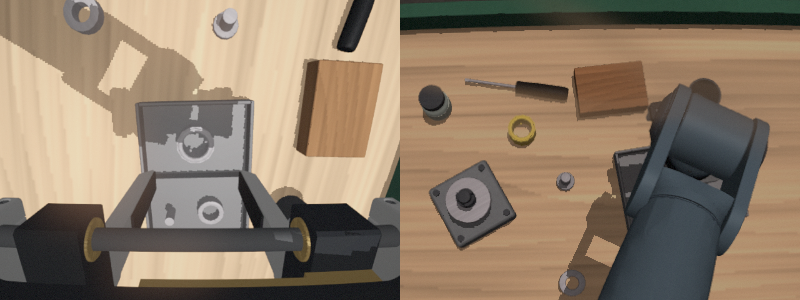

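The wrist half shows the nut flat and upright, centred in the empty compartment at about (195,143). The ring and pin are in place next door. The top half shows the bare spindle, with the setting ring, plug gauge, yellow ring, driver, case and jar where they were.

```bash
python3 -c "
from plant import arm
print(arm.sign_off())"
```

```text
the job is handed in; nothing more can be done
None
```

The nut is off the spindle, set down flat and upright in the tray's empty compartment and let go. I handed the job in at about 19 s of the allowed 66 s.

- **Unscrewing:** I used a 30 N grip on two opposite flats and turned it clockwise about 3.8 rad, with a rise of about 4.9 mm per rad. At every check once the thread took up the load, the pull was 3.7–5.9 N. It dropped to the nut's weight alone when the nut came out at about 20 mm. One grasp was enough, although the task text expected several.
- **Placing:** The nut touched the tray floor at the height I predicted, with about 1 N of push. I opened the fingers and retracted, and the wrist force read about zero.
- **Last checks:** The final wrist picture shows the nut centred in the compartment and the ring and pin undisturbed. In the top view the other loose things I could see were where they started, but the arm hid part of the tray and the pin cup.
- **Disagreements:** At first closing, an offset in my estimate pressed about 5 N down on the nut; I corrected it before turning. The top and wrist cameras differed by a few millimetres, and I used the wrist camera.

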